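# Drift the sprung idler plate into line with the printer deck

## Task

Pin the printer's sprung idler plate in line with the deck: bring the idler slide along its rail until the hole in its plate overlaps the hole in the deck below, then push the large tapered drift from the stand down through both holes until its collar sits flat on the plate, so that its taper pulls the two holes into line against the springs. Leave the drift there, upright and let go, and leave the other two pins, the loose motor and the hand controller where they are.

Things in the scene. Friction and masses are not known exactly. Their poses are not given: they have to be found in the camera images.
- frame: Fixed piece of printer frame, on either side of the robot: aluminium deck plate 150 (x) by 250 (y) by 14 mm, top 85 mm above the table, on two 22 mm wide extrusions along y under its x edges; below the hole it is empty down to the table. A rail along y lies on it at x = +45 mm, 15 mm wide, 8 mm high. Origin on the table under the deck's centre; z up.
- deck_motor (a point): Obstacle fixed on the deck: top of the shaft of a black motor, 42 mm square and 38 mm high, its pulley and shaft reaching 52 mm above the deck (frame x = -30, y = -100 mm).
- deck_post (a point): Obstacle fixed on the deck: top of a 20 mm square aluminium post, 115 mm above the deck (frame x = -50, y = +108 mm).
- deck_hole (a point): Centre of the 21.2 mm round through hole in the deck, at the deck's top face (frame x = -20, y = 0, z = 85 mm). Axes as the frame's.
- slide (a joint): Position of the idler slide along its rail, m, along the frame's +y: 0 = plate hole and deck hole level along y; travel -0.045 to 0.045. Friction of about 4 N; stays where left. A steel block 40 (x) by 56 (y) mm centred at frame x = +45 mm, top 113 mm above the table. Two 6 mm rods reach from it towards -x over the plate's edge, 24 mm either side of the hole, up to 103 mm above the table.
- tab (a point): Centre of the top edge of the upright tab on the idler slide, 147 mm above the table (frame x = +53 mm). The tab is 8 mm thick along y, 24 mm wide along x and stands 34 mm above the slide's block, for pushing along y from either side. Moves with the slide.
- floater (a joint): How far the sprung plate is pulled towards the slide's block, m, along the frame's +x: 0 = at rest on its stop, its hole then 8 mm out of line (towards frame -x); 0.008 = in line along x; travel to 0.014. Springs push it back with about 3 N at 0 and 6.5 N at 0.008, so it does not stay in line by itself.
- plate_hole (a point): Centre of the 21.2 mm round hole in the sprung plate, at the plate's top face, 94 mm above the table. The steel plate is 64 (x) by 60 (y) by 8 mm, 1 mm above the deck; a ridge 11 mm high stands along its +x edge, 24 mm from the hole's centre.
- drift: Large tapered drift, loose plain steel, 147 mm long, about 0.3 kg, upright in the stand. Origin at the centre of its tip, z along it towards the grip. From the tip: flat end 6 mm across, taper growing to 20 mm at 52 mm, 20 mm shank to 80 mm, collar 32 mm across from 80 to 87 mm, plain round grip 24 mm across from 87 to the flat top at 147 mm: the thickest of the three grips.
- drift_collar (a point): Centre of the underside of the drift's collar, 80 mm from its tip; at the plate's top face when fully home.
- stand: Fixed grey plastic tool stand, on either side of the robot: top plate 64 (x) by 220 (y) mm, 95 mm above the table, with three 24 mm holes in a row at y = -72, 0 and +72 mm. Three pins hang in them by their collars, in any order, tips 15 mm above the table; the drift's grip stands 7 to 67 mm above the plate. Origin on the table under the centre; z up.
- slim_drift: Bystander, stays in the stand: a slim tapered pin 147 mm long, 12 mm shank, 14 mm grip, 32 mm collar. Origin at its tip.
- straight_pin: Bystander, stays in the stand: a straight, untapered 20 mm pin with a 16 mm stem and a 60 mm long, 14 mm thick cross-bar on top (top 154 mm from the tip). Origin at its tip.
- motor: Bystander: a loose black and aluminium motor 42 mm square, 48 mm high plus shaft to 70 mm, on the table beyond the work. Origin under its centre.
- controller: Bystander: a green hand controller 85 by 125 mm, 24 mm high plus a knob, with a black screen, lying on the table beyond the work. Origin under its centre.
Not all that is in view belongs to the job. Leave any pink look-alike of the drift alone.

How it is judged:
By the outcome, as a careful person would: the job done as asked, in the order asked, and still so for the second after the job is handed in, with the robot touching nothing.
It also fails if it takes over 64 s, if anything falls off the work surface, if the arm or the gripper's body presses on something with over 40 N, if the wrist force passes 120 N, or if a joint passes its speed limit or range.

## Robot

A 6-joint arm with a two-finger parallel gripper is mounted at the origin on the work surface. World frame = base frame: x ahead of the robot, y to its left, z up, the work surface at z = 0. Lengths are in m, angles in rad, forces in N, time in s.
With the tool pointing down it reaches from about 0.3 to 0.775 m from the base axis. Payload 14.6 kg.
Tool frame: the origin (TCP) lies midway between the tips of the shut fingers; the grasp point (between the pads) lies 19 mm behind it (ctrl.hold_point_z is the distance from the TCP to the grasp point, in m); z points along the fingers, x is the direction in which the jaws open and shut, and the axes are right-handed (so a half turn about z gives the same grasp; the last joint's range is limited). The gripper opens to 94 mm and grips with 3 to 60 N. Pads are 16 mm wide; open, the fingers measure 119 mm over their backs; the gripper's body (75 mm by 177 mm) begins 78 mm behind the grasp point.
Start: joints at [1.267, 0.3, 1.521, -0, 1.321, -0.067], TCP at [0.129, 0.535, 0.205] pointing down, gripper open.
Joint ranges: [-3.03, 3.03], [-0.79, 2.21], [0.23, 2.52], [-1.04, 4.18], [0, 3.07], [-2.55, 2.55]. Speed limits (rad/s): [2.22, 2.22, 2.57, 3.14, 3.14, 3.14].

## Interface

Orientations are given as [roll, pitch, yaw] about the fixed x, y, z axes, in that order (R = Rz(yaw) Ry(pitch) Rx(roll)).
In Python, from station import ctrl, viewer, ticket, nets gives the robot as it stands.
- The arm moves only by the tool carry_out, never from a script. Its argument "commands" is one flat list of numbers, 7 for each row, row after row: the closure, from -1 (fully open) to 1 (shut), so that 0 is half open, then the shift along the world's x, y, z in cm, then the turn, a rotation vector about the world's x, y, z in rad. In form: [gripper, tx, ty, tz, ax, ay, az, gripper, tx, ty, tz, ax, ay, az, ...]. A call has 1 to 12 rows; each row is the pose to reach, as a shift and turn from the pose measured when the call began; what a row does not reach only later rows make up. A row lasts 1/12 s, in which the tool goes at most 41.7 mm and 7.16 degrees, less where a joint would pass 70% of its speed; a pose out of reach is approached as far as the arm can. A call with a gripper value outside its range is refused whole. The fingers move at their own pace and stop on an object; "force" is the grip in N (left out, the last holds). Time passes only in rows, so rows that repeat a pose let the fingers close. It gives the time, the measured TCP pose, the force and the opening at its end, in the units of the state.
- ctrl.get_obs(): the state, without advancing time (a new reading comes with each control period).
- viewer.camera(name): name is "scene" or "top"; returns (picture, depth): 400x640x3 uint8, blue, green, red; 400x640 float32, m along the optical axis (not along the pixel's ray), 0 where there is no reading.
- viewer.camera_info(name): a dict with "fx", "fy", "cx", "cy" (pixels), "R" (3x3) and "t" (3): a world point X has camera coordinates R X + t. Camera axes: x right, y down, z forward; pixel columns grow to the right and rows downward; lengths in m; the calibration is good to about 2 mm. A picture is of the moment at which its call begins. camera_info takes no time and is no camera call.
- ticket.hand_in(): hands the job in, once; it reports no verdict.
Trained networks look in the newest picture that a camera, given by its name, has taken for a name from the list of things; names that differ only in an ending like _2 or _b are one class to them, and where a whole thing is asked for, a point or a joint stands for the part that bears it (a point fixed in the world has none). Each returns a list of dicts, best first, with "confidence" (0 to 1); they miss things now and then, are a little off and sometimes report something else, mostly with a low value. They report only what shows in the picture. A call takes as long as a camera call. They do not tell look-alikes from the thing itself.
- nets.silhouettes(camera, thing): "region" (400x640 bool, what is visible of it) and "extent" ([left, top, right, bottom] in pixels, round what is visible of it).
The state is a dict: "time_s": time; "qpos": joint angles; "joint_vel": joint speeds; "tau": joint torques, N m; "ee_pos": TCP position; "eef_rot": TCP orientation; "force": force on the tool from outside, world axes, zero at the start; "moment": the same for the moment, N m; "grip_width": finger opening in m.
Only numpy, scipy, OpenCV 4.12 (cv2) and the standard library are available. Lean on these libraries where they do the work, as an engineer would, in place of code of your own. Each camera call takes 0.05 s, during which the arm holds its last target. There are 200 camera calls.

## Working session

There is one attempt and no reset: what is moved stays moved. The work goes in short steps, Python scripts to look and compute and a tool call to move; the robot and the scene stay as the last step left them, time stands still between calls to the robot, and variables do not carry over. Pictures are saved under pics/ and viewed, about 8 in all and at most 12, crops included, and the job is handed in when it is done.

Besides the shell and the picture viewer there is one more tool, called after "Call:" as name(argument=value, ...), one argument or row to a line, values as JSON. carry_out: Moves the arm, as the interface text tells. Its arguments: {"type":"object","properties":{"commands":{"type":"array","items":{"type":"number"}},"force":{"type":"number"}},"required":["commands"]}

```bash
mkdir -p pics
cat > h.py <<'E'
import numpy as np, cv2
from station import ctrl, viewer, ticket, nets
def world(cam,u,v,d):
    c=viewer.camera_info(cam); u=np.asarray(u,float);v=np.asarray(v,float)
    P=np.stack([(u-c['cx'])/c['fx']*d,(v-c['cy'])/c['fy']*d,d],-1)
    return (P-c['t'])@np.array(c['R'])
def atz(cam,u,v,z):
    c=viewer.camera_info(cam);R=np.array(c['R']);o=-R.T@c['t']
    r=R.T@np.array([(u-c['cx'])/c['fx'],(v-c['cy'])/c['fy'],1]);return o+r*(z-o[2])/r[2]
def proj(cam,X):
    c=viewer.camera_info(cam);p=np.array(c['R'])@X+c['t'];return c['fx']*p[0]/p[2]+c['cx'],c['fy']*p[1]/p[2]+c['cy']
E
python3 - <<'E'
from h import *
for n in("scene","top"):
    p,d=viewer.camera(n);cv2.imwrite(f"pics/{n}0.png",p);np.save(f"pics/{n}0.npy",d)
    c=viewer.camera_info(n);print(n,-np.array(c['R']).T@c['t'],c['fx'])
    for t in("frame","stand","drift","slim_drift","straight_pin","slide","floater","motor","controller"):
        for r in nets.silhouettes(n,t)[:3]:
            m=r['region']&(d>0);v,u=np.nonzero(m);w=world(n,u,v,d[m])
            print(t,round(r['confidence'],2),r['extent'],np.median(w,0).round(3),w.min(0).round(3),w.max(0).round(3))
print(ctrl.get_obs())
E
```

```text
scene [1.22955585 0.01830394 1.04434269] 455.7432682361911
frame 0.56 [196.2, 151.0, 304.7, 259.4] [ 0.565 -0.177  0.085] [ 0.321 -0.346 -0.005] [ 0.652 -0.045  0.203]
stand 0.57 [340.2, 179.3, 433.0, 220.2] [0.499 0.161 0.088] [ 0.373  0.055 -0.008] [0.578 0.304 0.149]
drift 0.67 [395.8, 202.3, 410.6, 235.1] [0.582 0.199 0.1  ] [ 0.459  0.186 -0.001] [0.593 0.242 0.153]
drift 0.64 [370.1, 149.7, 380.1, 179.1] [0.407 0.138 0.114] [0.385 0.12  0.039] [0.488 0.153 0.167]
drift 0.59 [381.3, 174.7, 393.9, 197.5] [0.499 0.165 0.135] [0.481 0.153 0.094] [0.507 0.181 0.166]
slim_drift 0.71 [406.8, 172.8, 420.9, 194.5] [0.493 0.236 0.119] [0.473 0.224 0.098] [0.503 0.251 0.165]
slim_drift 0.63 [342.0, 181.0, 431.0, 224.1] [0.5   0.163 0.087] [ 0.373  0.055 -0.005] [0.578 0.307 0.151]
straight_pin 0.55 [347.3, 173.4, 372.5, 212.7] [0.498 0.095 0.138] [0.372 0.067 0.001] [0.507 0.123 0.172]
slide 0.94 [239.0, 181.8, 271.7, 227.0] [ 0.541 -0.171  0.103] [ 0.461 -0.221  0.081] [ 0.605 -0.126  0.149]
floater 0.64 [241.0, 184.3, 262.5, 207.1] [ 0.51  -0.189  0.095] [ 0.474 -0.219  0.084] [ 0.574 -
[... 2064 characters left out ...]
  0.1   -0.002] [0.794 0.232 0.035]
{'time_s': 1.0, 'qpos': array([ 1.26738501e+00,  2.99939250e-01,  1.52099073e+00, -1.63176603e-05,
        1.32068961e+00, -6.66281127e-02]), 'joint_vel': array([-8.54678054e-05,  4.02652592e-04, -7.09622497e-04,  5.26213209e-04,
       -8.40042480e-04,  7.78469760e-04]), 'tau': array([-1.07051233e-03, -5.31648517e+01, -3.52914119e+01,  7.08503695e-02,
        2.11612217e-02, -6.16507378e-08]), 'ee_pos': array([0.1290381 , 0.53464453, 0.20542797]), 'eef_rot': array([3.14157867e+00, 2.79334442e-05, 1.33401716e+00]), 'force': array([0.70993764, 0.61927364, 0.15575851]), 'moment': array([0.02105998, 0.01129155, 0.01050332]), 'grip_width': 0.09427931525611165}
```

Run:
```python
import cv2
a=cv2.imread('pics/top0.png');b=cv2.imread('pics/scene0.png')
cv2.imwrite('pics/a.png',cv2.resize(a[160:310,170:330],None,fx=4,fy=4,interpolation=2))
cv2.imwrite('pics/b.png',cv2.resize(a[160:290,335:495],None,fx=4.6,fy=4.6,interpolation=2))
cv2.imwrite('pics/c.png',cv2.resize(b[120:260,190:450],None,fx=3,fy=3,interpolation=2))
```

```text
(no output)
```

View pics/a.png

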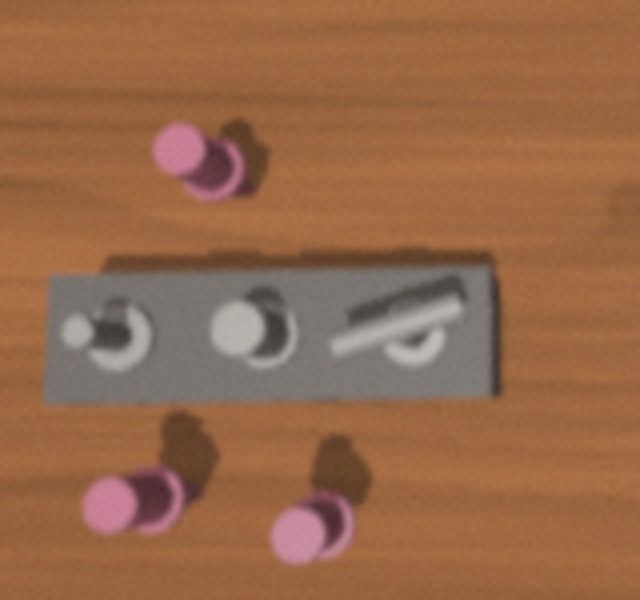

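View pics/b.png

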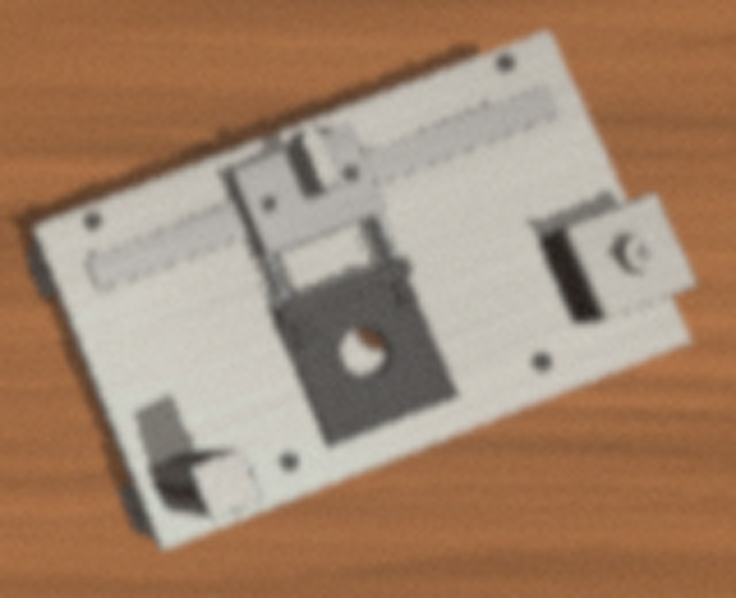

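View pics/c.png

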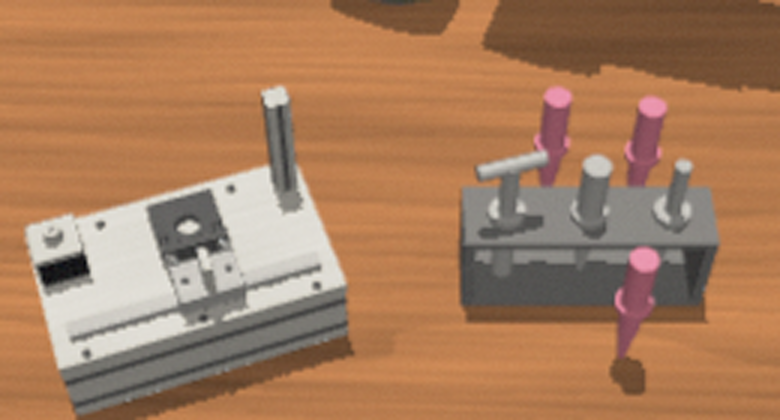

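Image: the three pins stand in the grey stand (crop a: slim drift at top px ~(189,243), thick-grip drift at (229,242), straight pin with cross-bar at (269,241)). Candidates for the drift are those three plus three pink look-alikes at top px (215,198), (197,286) and (245,294). My choice is the middle grey one: plain round grip, the thickest. In crop b the frame is yawed about 20° and the plate hole is at top px ~(414,236), with the tab at ~(405,195).

```bash
cat >> h.py <<'E'
def fw(T,p): # frame pose (x,y,yaw)-> world
    c,s=np.cos(T[2]),np.sin(T[2]); return np.array([T[0]+c*p[0]-s*p[1],T[1]+s*p[0]+c*p[1],p[2]])
E
python3 - <<'E'
from h import *
from scipy.optimize import least_squares
C=lambda p,o,f:(p[0]/f+o[0]-.4,p[1]/f+o[1]-.4)
B=lambda *p:C(p,(335,160),4.6); S=lambda *p:C(p,(190,120),3)
obs=[("top",B(35,225),(.075,.125,.085)),("top",B(550,30),(.075,-.125,.085)),("top",B(690,342),(-.075,-.125,.085)),("top",B(163,548),(-.075,.125,.085)),
("top",B(228,480),(-.05,.108,.2)),("top",B(642,253),(-.03,-.1,.137)),
("scene",S(62,365),(.075,-.125,.085)),("scene",S(345,285),(.075,.125,.085)),("scene",S(276,96),(-.05,.108,.2)),("scene",S(53,235),(-.03,-.1,.137))]
def res(T,sel):
    return np.concatenate([(np.array(proj(c,fw(T,p)))-q) for c,q,p in obs if c in sel])
for sel in(("top",),("scene",),("top","scene")):
    r=least_squares(res,[.53,-.18,.35],args=(sel,),loss='soft_l1');print(sel,r.x.round(4),r.fun.round(1))
T=r.x
d=np.load('pics/top0.npy');v,u=np.mgrid[:400,:640];w=world('top',u,v,d)
m=(abs(w[...,2]-.085)<.004)&(u>335)&(u<495)&(d>0);pts=w[m][:,:2].astype(np.float32)
print('minrect',cv2.minAreaRect(pts))
for n,q,z in(("tab",B(322,160),.147),("platehole",B(364,351),.094)):
    X=atz("top",*q,z)[:2]-T[:2];c,s=np.cos(T[2]),np.sin(T[2]);print(n,atz("top",*q,z).round(4),'frame',(c*X[0]+s*X[1]).round(4),(-s*X[0]+c*X[1]).round(4))
for n,q,z in(("tab",S(208,258),.147),("platehole",S(188,227),.094)):
    X=atz("scene",*q,z)[:2]-T[:2];print(n,atz("scene",*q,z).round(4),'frame',(c*X[0]+s*X[1]).round(4),(-s*X[0]+c*X[1]).round(4))
print('deckhole',fw(T,(-.02,0,.085)))
# drift top & collar
A=lambda *p:C(p,(170,160),4)
print('drift top',atz("top",*A(238,328),.162),atz("scene",*S(597,166),.162))
for n in("top","scene"):
    p,dd=viewer.camera(n);w=world(n,u,v,dd)
    m=(abs(w[...,2]-.162)<.004)&(abs(w[...,0]-.49)<.03)&(abs(w[...,1]-.165)<.03);print(n,m.sum(),w[m].mean(0))
    if n=="top":
        m=(abs(w[...,2]-.095)<.004)&(w[...,1]>.04)&(w[...,1]<.3)&(w[...,0]>.42)&(w[...,0]<.56);print('stand',cv2.minAreaRect(w[m][:,:2].astype(np.float32)))
E
```

```text
('top',) [ 0.5367 -0.1846  0.3703] [-0.2 -0.2 -0.1 -0.   0.2 -0.1 -0.2  0.1 -0.5  0.4  1.1 -0.3]
('scene',) [ 0.537  -0.1846  0.3783] [-0.4  1.9  1.1 -0.3  0.1  0.1 -0.5 -2.1]
('top', 'scene') [ 0.5367 -0.1846  0.3713] [-0.2 -0.1 -0.1 -0.   0.2 -0.2 -0.2  0.1 -0.4  0.5  1.  -0.3 -0.7  1.6
  1.1 -0.1  0.3  0.2 -0.5 -2.5]
minrect ((0.5357242822647095, -0.1847570687532425), (0.1504094898700714, 0.2511049807071686), 21.44700813293457)
tab [ 0.5803 -0.154   0.147 ] frame 0.0517 0.0127
platehole [ 0.5061 -0.1826  0.094 ] frame -0.0278 0.013
tab [ 0.5807 -0.1523  0.147 ] frame 0.0527 0.0142
platehole [ 0.5092 -0.1835  0.094 ] frame -0.0252 0.011
deckhole [ 0.51805999 -0.19188133  0.085     ]
drift top [0.48862302 0.16804669 0.162     ] [0.48892659 0.16677052 0.162     ]
top 143 [0.48776603 0.16814357 0.16146558]
stand ((0.5079832673072815, 0.16939453780651093), (0.10484834015369415, 0.22025370597839355), 1.5479950904846191)
scene 64 [0.49099129 0.16570099 0.16152287]
```

Call:
carry_out(
  commands=[0,0,0,5.5,0,0,0,0,0,0,5.5,0,0,0,0,45.2,-68.8,5.5,0,0,-2.534,0,45.2,-68.8,5.5,0,0,-2.534,0,45.2,-68.8,5.5,0,0,-2.534,0,45.2,-68.8,5.5,0,0,-2.534,0,45.2,-68.8,5.5,0,0,-2.534,0,45.2,-68.8,5.5,0,0,-2.534,0,45.2,-68.8,5.5,0,0,-2.534,0,45.2,-68.8,5.5,0,0,-2.534,0,45.2,-68.8,5.5,0,0,-2.534,0,45.2,-68.8,5.5,0,0,-2.534],
  force=30,
)

```text
time_s: 2.1
ee_pos: [0.3584, 0.1845, 0.2608]
eef_rot: [-3.141, -0.001, 0.078]
force: [1.4, -0.3, 0.3]
grip_width: 0.0471
```

Call:
carry_out(
  commands=[0,22.3,-33.8,0,0,0,-1.278,0,22.3,-33.8,0,0,0,-1.278,0,22.3,-33.8,0,0,0,-1.278,0,22.3,-33.8,0,0,0,-1.278,0,22.3,-33.8,0,0,0,-1.278,0,22.3,-33.8,0,0,0,-1.278,0,22.3,-33.8,0,0,0,-1.278,0,22.3,-33.8,0,0,0,-1.278,0,22.3,-33.8,0,0,0,-1.278,0,22.3,-33.8,0,0,0,-1.278,0,22.3,-33.8,0,0,0,-1.278,0,22.3,-33.8,0,0,0,-1.278],
)

```text
time_s: 3.1
ee_pos: [0.5816, -0.1549, 0.2597]
eef_rot: [3.141, 0.0, -1.204]
force: [-0.6, 0.9, 0.1]
grip_width: 0.0467
```

Call:
carry_out(
  commands=[0,0,0,-6,0,0,0,0,0,0,-6,0,0,0,0,0,0,-6,0,0,0],
)

```text
time_s: 3.35
ee_pos: [0.5798, -0.1536, 0.1955]
eef_rot: [3.136, 0.004, -1.201]
force: [0.6, -0.8, -0.6]
grip_width: 0.0469
```

Call:
carry_out(
  commands=[0,0.15,0,-4,0,0,0,0,0.15,0,-7.1,0,0,0,0,0.15,0,-7.1,0,0,0,0,0.15,0,-7.1,0,0,0,1,0.15,0,-7.1,0,0,0,1,0.15,0,-7.1,0,0,0,1,0.15,0,-7.1,0,0,0,1,0.15,0,-7.1,0,0,0,1,0.15,0,-7.1,0,0,0,1,0.15,0,-7.1,0,0,0,1,0.15,0,-7.1,0,0,0],
)

```text
time_s: 4.27
ee_pos: [0.5814, -0.1537, 0.1249]
eef_rot: [3.136, 0.004, -1.201]
force: [-0.4, 1.1, 2.6]
grip_width: 0.0077
```

Call:
carry_out(
  commands=[1,0.2,-0.55,0,0,0,0,1,0.46,-1.17,0,0,0,0,1,0.46,-1.17,0,0,0,0,1,0.46,-1.17,0,0,0,0,1,0.46,-1.17,0,0,0,0],
)

```text
time_s: 4.68
ee_pos: [0.5862, -0.166, 0.1249]
eef_rot: [3.136, 0.003, -1.201]
force: [2.0, -3.1, -0.7]
grip_width: 0.0079
```

Call:
carry_out(
  commands=[0,0,0,0,0,0,0,0,0,0,0,0,0,0,0,0,0,0,0,0,0,0,0,0,0,0,0,0,0,0,0,4,0,0,0,0,0,0,8,0,0,0,0,0,0,12,0,0,0,0,0,0,13.5,0,0,0,0,-9.8,33.3,13.5,0,0,1.201,0,-9.8,33.3,13.5,0,0,1.201,0,-9.8,33.3,13.5,0,0,1.201,0,-9.8,33.3,13.5,0,0,1.201],
)

```text
time_s: 5.68
ee_pos: [0.5381, -0.0046, 0.2599]
eef_rot: [3.136, 0.003, -0.696]
force: [1.1, 1.4, 0.0]
grip_width: 0.0471
```

Run:
```python
from h import *
o=ctrl.get_obs();print(o['ee_pos'],o['eef_rot'])
p,d=viewer.camera("top");cv2.imwrite('pics/d.png',cv2.resize(p[160:290,335:495],None,fx=4.6,fy=4.6,interpolation=2))
```

```text
[ 0.53809598 -0.00456989  0.25991983] [ 3.13628510e+00  2.99888623e-03 -6.95807484e-01]
```

View pics/d.png

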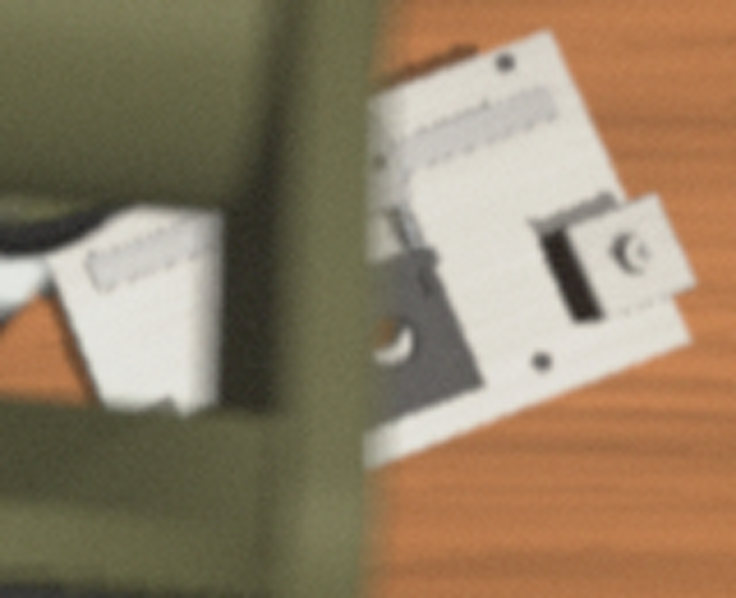

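The deck hole and plate hole are now nearly level along the rail: at crop (392,340) the deck hole shows through the plate. Going to the drift.

Call:
carry_out(
  commands=[0,-5,17.2,0,0,0,0.696,0,-5,17.2,0,0,0,0.696,0,-5,17.2,0,0,0,0.696,0,-5,17.2,0,0,0,0.696,0,-5,17.2,0,0,0,0.696,0,-5,17.2,0,0,0,0.696,0,-5,17.2,0,0,0,0.696,0,-5,17.2,0,0,0,0.696],
)

```text
time_s: 6.4
ee_pos: [0.4867, 0.1732, 0.2604]
eef_rot: [3.138, 0.004, 0.011]
force: [0.6, -0.7, -0.4]
grip_width: 0.0472
```

Run:
```python
from h import *
o=ctrl.get_obs();print(o['ee_pos'],o['eef_rot'])
p,d=viewer.camera("top");cv2.imwrite('pics/e.png',cv2.resize(p[170:310,170:450],None,fx=2.8,fy=2.8,interpolation=2))
p,d=viewer.camera("scene");cv2.imwrite('pics/f.png',cv2.resize(p[120:260,190:450],None,fx=3,fy=3,interpolation=2))
```

```text
[0.48665756 0.17324248 0.26038817] [3.13753446 0.00396092 0.01112263]
```

View pics/f.png

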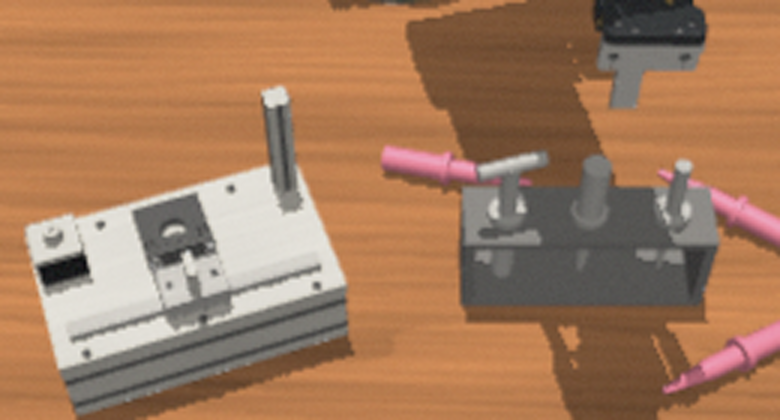

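The pink look-alikes, which had been standing on their tips, now lie on the table. I never came near them. In the picture the drift is still in the stand at crop (597,165), and the slide is level with the hole. Now measuring the plate hole.

Run:
```python
from h import *
T=[.5366,-.1846,.3715];c,s=np.cos(T[2]),np.sin(T[2])
def F(X): X=X[:2]-np.array(T[:2]);return (c*X[0]+s*X[1]).round(4),(-s*X[0]+c*X[1]).round(4)
print('scene hole',F(atz("scene",175/3+189.6,231/3+119.6,.094)),'tab',F(atz("scene",190/3+189.6,262/3+119.6,.147)))
print('tcp px',[a for a in proj("scene",np.array([.4867,.1732,.2604]))],(625/3+190,105/3+120))
print('hole target',fw(T,(-.02,0,.1)))
```

```text
scene hole (np.float64(-0.0247), np.float64(-0.0009)) tab (np.float64(0.0517), np.float64(-0.0007))
tcp px [np.float64(396.18155005064636), np.float64(147.25144675783298)] (398.33333333333337, 155.0)
hole target [ 0.51796432 -0.19186027  0.1       ]
```

View pics/e.png

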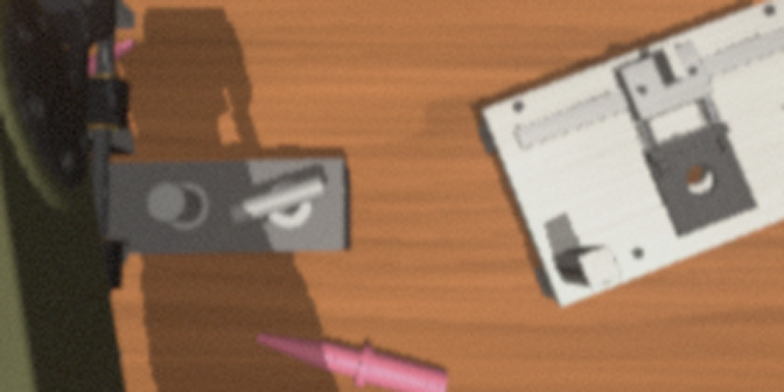

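Call:
carry_out(
  commands=[0,0.2,-0.55,0,0.004,-0.004,-0.011,0,0.2,-0.55,-4,0.004,-0.004,-0.011,0,0.2,-0.55,-7,0.004,-0.004,-0.011,0,0.2,-0.55,-7,0.004,-0.004,-0.011,0,0.2,-0.55,-7,0.004,-0.004,-0.011],
)

```text
time_s: 6.92
ee_pos: [0.4888, 0.1664, 0.1903]
eef_rot: [3.141, 0.002, -0.003]
force: [-0.3, -0.6, 0.6]
grip_width: 0.0472
```

Run:
```python
from h import *
a,d=viewer.camera("top");b,d=viewer.camera("scene")
x=ctrl.get_obs()['ee_pos'];print(x,proj("top",x),proj("scene",x))
A=cv2.resize(a[210:280,170:290],None,fx=5,fy=5,interpolation=2)[:, :390];B=cv2.resize(b[130:200,350:428],None,fx=5,fy=5,interpolation=2)
cv2.imwrite('pics/g.png',np.hstack([A,B]))
```

```text
[0.48985083 0.16701655 0.19246253] (np.float64(225.67669342850053), np.float64(240.02730491789808)) (np.float64(390.16465841075814), np.float64(167.2615306919904))
```

View pics/g.png

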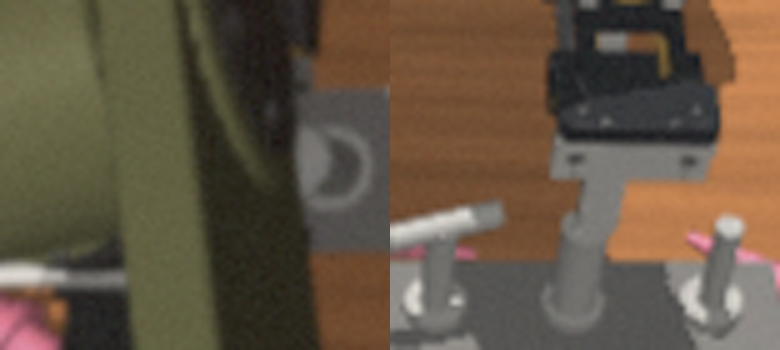

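The right half shows the finger directly above the drift's top (crop (585,235)), midway between the neighbouring pins. Descending to grip.

Call:
carry_out(
  commands=[0,-0.05,0,-3,0,0,0,0,-0.05,0,-6.6,0,0,0,0,-0.05,0,-6.6,0,0,0,0,-0.05,0,-6.6,0,0,0,1,-0.05,0,-6.6,0,0,0,1,-0.05,0,-6.6,0,0,0,1,-0.05,0,-6.6,0,0,0,1,-0.05,0,-6.6,0,0,0,1,-0.05,0,-6.6,0,0,0,1,-0.05,0,-6.6,0,0,0,1,-0.05,0,-6.6,0,0,0],
  force=50,
)

```text
time_s: 7.93
ee_pos: [0.4898, 0.1672, 0.1277]
eef_rot: [-3.14, -0.004, -0.002]
force: [-0.8, -0.6, 6.9]
grip_width: 0.0234
```

Call:
carry_out(
  commands=[1,0,0,2,0,0,0,1,0,0,4,0,0,0,1,0,0,7,0,0,0,1,0,0,10,0,0,0,1,0,0,13,0,0,0,1,0,0,16,0,0,0,1,0,0,18.5,0,0,0,1,0,0,18.5,0,0,0,1,0,0,18.5,0,0,0],
  force=60,
)

```text
time_s: 8.68
ee_pos: [0.4899, 0.1672, 0.313]
eef_rot: [-3.14, -0.005, -0.002]
force: [0.4, 0.4, -4.3]
grip_width: 0.0232
```

Call:
carry_out(
  commands=[1,0.2,-2.5,0,0,0,0.03,1,0.5,-6,0,0,0,0.07,1,0.8,-9.5,0,0,0,0.11,1,1.1,-13,0,0,0,0.15,1,1.4,-16.5,0,0,0,0.19,1,1.7,-20,0,0,0,0.23,1,2,-23.5,0,0,0,0.27,1,2.3,-27,0,0,0,0.31,1,2.6,-30.5,0,0,0,0.35,1,2.8,-34,0,0,0,0.373,1,2.85,-35.9,0,0,0,0.373,1,2.85,-35.9,0,0,0,0.373],
)

```text
time_s: 9.68
ee_pos: [0.5175, -0.1951, 0.31]
eef_rot: [-3.138, -0.002, 0.367]
force: [-0.5, 0.5, -2.7]
grip_width: 0.0233
```

Run:
```python
from h import *
o=ctrl.get_obs();x=o['ee_pos'];print(x,o['eef_rot'],o['grip_width'],o['force'])
tip=x.copy();tip[2]-=.1127;T=[.5366,-.1846,.3715]
print('tip',proj("scene",tip),proj("top",tip),'deckhole scene',proj("scene",fw(T,(-.02,0,.085))))
b,d=viewer.camera("scene")
cv2.imwrite('pics/i.png',cv2.resize(b[110:260,190:330],None,fx=4,fy=4,interpolation=2))
```

```text
[ 0.51752522 -0.19509803  0.31002114] [-3.13763009e+00 -1.97469743e-03  3.67138729e-01] 0.023252490890550412 [-0.5278061   0.47205867 -2.65565082]
tip (np.float64(241.85408602218843), np.float64(172.15717612719516)) (np.float64(436.7643918585858), np.float64(225.4614611669152)) deckhole scene (np.float64(249.14504831691394), np.float64(199.9141387759781))
```

View pics/i.png

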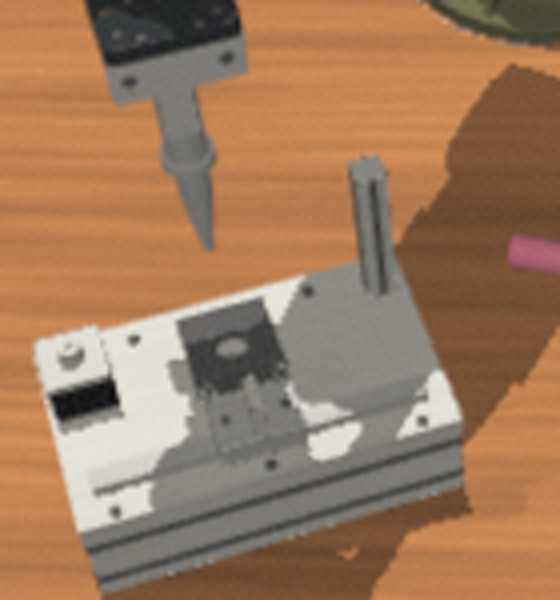

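Tip visible at full px (242,172), exactly where the tool pose predicts it, so the drift hangs straight.

Call:
carry_out(
  commands=[1,-0.33,0.18,0,-0.004,0.001,0.004,1,-0.33,0.18,-2,-0.004,0.001,0.004,1,-0.33,0.18,-5,-0.004,0.001,0.004,1,-0.33,0.18,-8,-0.004,0.001,0.004,1,-0.33,0.18,-8.5,-0.004,0.001,0.004,1,-0.33,0.18,-8.5,-0.004,0.001,0.004,1,-0.33,0.18,-8.5,-0.004,0.001,0.004,1,-0.33,0.18,-8.5,-0.004,0.001,0.004],
)

```text
time_s: 10.4
ee_pos: [0.515, -0.1913, 0.2273]
eef_rot: [3.141, -0.002, 0.372]
force: [1.1, -0.2, -3.9]
grip_width: 0.0232
```

Run:
```python
from h import *
o=ctrl.get_obs();x=o['ee_pos'];print(x,o['eef_rot'],o['force'])
b,d=viewer.camera("scene");a,d=viewer.camera("top")
tip=x.copy();tip[2]-=.1127;print(proj("scene",tip))
cv2.imwrite('pics/j.png',cv2.resize(b[150:225,210:290],None,fx=7,fy=7,interpolation=2))
```

```text
[ 0.51501841 -0.19132609  0.22730052] [ 3.14058318e+00 -2.08752578e-03  3.72467341e-01] [ 1.12915371 -0.15721855 -3.86643256]
(np.float64(247.99872558406196), np.float64(192.1534960362957))
```

View pics/j.png

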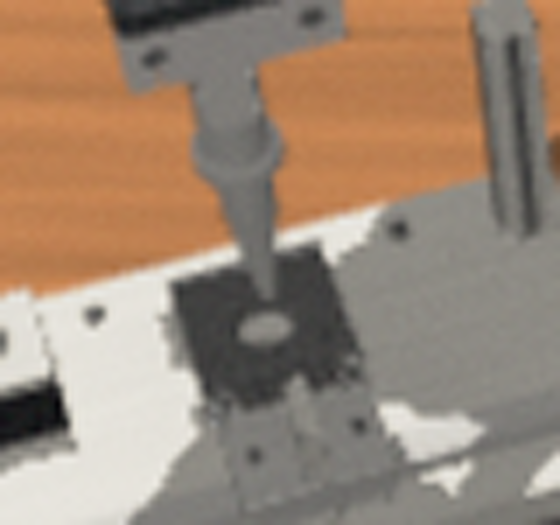

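Call:
carry_out(
  commands=[1,-0.08,-0.2,0,0,0.002,0,1,-0.08,-0.2,-1,0,0.002,0,1,-0.08,-0.2,-2,0,0.002,0,1,-0.08,-0.2,-2.8,0,0.002,0,1,-0.08,-0.2,-3.5,0,0.002,0,1,-0.08,-0.2,-3.9,0,0.002,0,1,-0.08,-0.2,-3.9,0,0.002,0],
)

```text
time_s: 11.08
ee_pos: [0.5137, -0.1934, 0.1866]
eef_rot: [-3.14, 0.001, 0.372]
force: [0.1, 0.5, -2.9]
grip_width: 0.0235
```

Call:
carry_out(
  commands=[1,0.15,0.05,-0.2,0,0,0,1,0.3,0.1,-0.4,0,0,0,1,0.43,0.15,-0.6,0,0,0,1,0.43,0.15,-1.0,0,0,0,1,0.43,0.15,-1.5,0,0,0,1,0.43,0.15,-2.0,0,0,0,1,0.43,0.15,-2.0,0,0,0],
)

```text
time_s: 11.67
ee_pos: [0.5175, -0.1921, 0.1654]
eef_rot: [-3.14, 0.003, 0.372]
force: [-3.0, -4.2, -4.7]
grip_width: 0.0232
```

Call:
carry_out(
  commands=[1,0.03,0.02,-0.4,0,0,0,1,0.03,0.02,-0.8,0,0,0,1,0.03,0.02,-1.2,0,0,0,1,0.03,0.02,-1.6,0,0,0,1,0.03,0.02,-1.6,0,0,0],
)

```text
time_s: 12.08
ee_pos: [0.5178, -0.1925, 0.1488]
eef_rot: [-3.141, 0.003, 0.372]
force: [-1.1, -5.2, -4.3]
grip_width: 0.0232
```

Call:
carry_out(
  commands=[1,0.02,0.02,-0.3,0,0,0,1,0.02,0.02,-0.6,0,0,0,1,0.02,0.02,-0.9,0,0,0,1,0.02,0.02,-1.2,0,0,0,1,0.02,0.02,-1.2,0,0,0],
)

```text
time_s: 12.5
ee_pos: [0.5183, -0.1925, 0.1365]
eef_rot: [3.141, 0.002, 0.372]
force: [1.3, -5.0, -2.8]
grip_width: 0.0234
```

Call:
carry_out(
  commands=[1,0,0,-0.3,0,0,0,1,0,0,-0.6,0,0,0,1,0,0,-0.8,0,0,0,1,0,0,-0.95,0,0,0,1,0,0,-1.05,0,0,0,1,0,0,-1.05,0,0,0],
)

```text
time_s: 13.0
ee_pos: [0.5184, -0.1927, 0.1266]
eef_rot: [3.141, 0.002, 0.372]
force: [-2.9, -5.1, 11.7]
grip_width: 0.0232
```

Call:
carry_out(
  commands=[1,0,0,-0.1,0,0,0,1,0,0,-0.1,0,0,0],
)

```text
time_s: 13.17
ee_pos: [0.5186, -0.1927, 0.1266]
eef_rot: [3.14, 0.001, 0.372]
force: [-6.1, -3.3, 13.8]
grip_width: 0.0231
```

Call:
carry_out(
  commands=[0.4,0,0,0,0,0,0,0.4,0,0,0,0,0,0,0.4,0,0,0,0,0,0,0.4,0,0,0,0,0,0,0.3,0,0,0,0,0,0,0.3,0,0,2,0,0,0,0.3,0,0,5,0,0,0,0.3,0,0,9,0,0,0,0.3,0,0,13,0,0,0,0.3,0,0,16,0,0,0,0.3,0,0,16,0,0,0,0.3,0,0,16,0,0,0],
)

```text
time_s: 14.17
ee_pos: [0.519, -0.1928, 0.2876]
eef_rot: [3.138, -0.001, 0.372]
force: [-0.3, 0.7, -0.5]
grip_width: 0.033
```

Call:
carry_out(
  commands=[0.3,-8,20,2,0,0,0,0.3,-8,20,2,0,0,0,0.3,-8,20,2,0,0,0,0.3,-8,20,2,0,0,0,0.3,-8,20,2,0,0,0,0.3,-8,20,2,0,0,0,0.3,-8,20,2,0,0,0,0.3,-8,20,2,0,0,0],
)

```text
time_s: 14.83
ee_pos: [0.439, 0.0071, 0.3066]
eef_rot: [3.139, 0.001, 0.373]
force: [-0.1, 0.2, -0.2]
grip_width: 0.0328
```

Run:
```python
from h import *
a,da=viewer.camera("top");b,d=viewer.camera("scene")
v,u=np.mgrid[:400,:640]
for n,dd in(("top",da),("scene",d)):
    w=world(n,u,v,dd);m=(abs(w[...,0]-.518)<.03)&(abs(w[...,1]+.192)<.03)&(w[...,2]>.155)&(w[...,2]<.3)
    print(n,m.sum(),np.median(w[m],0) if m.any() else '')
A=cv2.resize(a[165:285,335:490],None,fx=2.5,fy=2.5);B=cv2.resize(b[140:260,190:310],None,fx=2.5,fy=2.5)
A=cv2.resize(a[165:285,335:490],(400,310),interpolation=2);B=cv2.resize(b[150:243,190:310],(400,310),interpolation=2)
cv2.imwrite('pics/k.png',np.hstack([A,B]))
print(ctrl.get_obs()['ee_pos'],ctrl.get_obs()['force'])
```

```text
top 147 [ 0.51621581 -0.19101475  0.16061232]
scene 71 [ 0.51882864 -0.1935809   0.16043534]
[0.43924602 0.00624344 0.30659956] [-0.06136876  0.04483368 -0.40192426]
```

View pics/k.png

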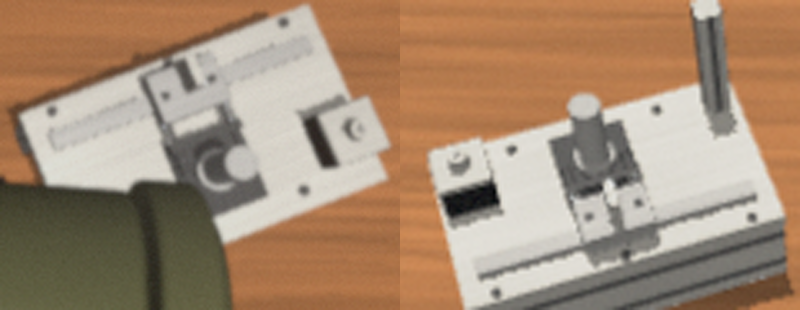

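The picture shows the drift standing upright in the plate with its collar flat. Its top reads 0.1605 m; in the stand it read 0.1615 for a true 0.162, so it should now read 1 mm less, and it does.

Run:
```python
from h import *
b,d=viewer.camera("scene")
for t in("slim_drift","straight_pin","motor","controller"):
    r=nets.silhouettes("scene",t)[0];m=r['region']&(d>0);v,u=np.nonzero(m);w=world("scene",u,v,d[m]);print(t,round(r['confidence'],2),np.median(w,0).round(3),w.max(0).round(3))
print(ticket.hand_in())
```

```text
slim_drift 0.66 [0.493 0.238 0.105] [0.506 0.275 0.167]
straight_pin 0.82 [0.498 0.094 0.124] [0.51  0.12  0.173]
motor 0.55 [ 0.756 -0.149  0.046] [ 0.777 -0.124  0.072]
controller 0.8 [0.761 0.16  0.024] [0.799 0.224 0.035]
the job is handed in; nothing more can be done
None
```

The drift is home through both holes, upright and let go, and I handed the job in at about 15 s.

**What I did:** I gripped the tab and drew the slide about 13 mm along its rail, until the holes were level. Then I took the thick-gripped drift from the middle of the stand. I started its tip where the two holes overlapped, moved it over the deck hole, and pressed it down until the collar stopped.

**Last checks:**
- **Seated:** with a 1 mm deeper target the tool stayed at the same height, with about 14 N upward on it. That height, 0.1266 m, is within 0.1 mm of what I expected for fully home.
- **Position and upright:** after release the drift's top reads 0.1605 m in both cameras, 1 mm lower than it read in the stand, as it should be. It stands within about 2 mm of the deck hole's axis, which is as good as the calibration.
- **Bystanders:** the other two pins, the motor and the controller read where they started, to within 2–3 mm.

**One oddity:** the three pink look-alikes, first seen standing on their tips, were lying on the table when I looked again at about 6 s. My planned path kept the arm clear of them, so I think they fell on their own, but I did not see it happen.

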